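# Press a pellet in the lab press: shuttle in, hold the jog button, shuttle out

## Robot

A 7-joint arm with a two-finger parallel gripper is mounted at the origin on the work surface. World frame = base frame: x ahead of the robot, y to its left, z up, the work surface at z = 0. Lengths are in m, angles in rad, forces in N, time in s.
With the tool pointing down it reaches from about 0.4 to 0.925 m from the base axis. Payload 4.1 kg.
Tool frame: the origin (TCP) lies on the centre line of the jaws, within the pads' length; the fingertips stand 14 mm ahead of it and the grasp point (between the pads) lies 5 mm behind it (manip.tip_extent is the y of the fingertips in the tool frame, in m); y points along the fingers, x is the direction in which the jaws open and shut, and the axes are right-handed (so a half turn about y gives the same grasp; the last joint's range is limited). The gripper opens to 85 mm and grips with 20 to 120 N. Pads are 22 mm wide; open, the fingers measure 114 mm over their backs; the gripper's body (76 mm by 85 mm) begins 54 mm behind the grasp point. The pads swing forward as they close: fully open they stand 13 mm farther back than shut.
Start: joints at [-1.292, 0.398, 0.045, 1.537, -0.019, 1.207, -0.051], TCP at [0.24, 0.604, 0.245] pointing down, gripper open.
Joint ranges: [-2.82, 2.82], [-0.49, 2.23], [-1.37, 1.46], [0, 2.46], [-1.36, 4.5], [0.23, 2], [-2.94, 2.94]. Speed limits (rad/s): [2.57, 2.57, 3.14, 3.14, 3.14, 3.14, 3.14].

## Interface

Orientations are given as a unit quaternion [x, y, z, w].
In Python, from plant import state, viewer, close_job, manip gives the robot as it stands.
- The arm moves only by the shell command python3 -m crank 'ROWS' [OPENING] [FORCE]. ROWS is JSON, one flat list of numbers, 6 for each row, row after row: the shift along the world's x, y, z in mm, then the turn, a rotation vector about the world's x, y, z in rad. In form: [tx, ty, tz, ax, ay, az, tx, ty, tz, ax, ay, az, ...]. A call has 1 to 8 rows; each row is the pose to reach, as a shift and turn from the pose commanded when the call began; what a row does not reach only later rows make up. A row lasts 1/12 s, in which the tool goes at most 41.7 mm and 7.16 degrees, less where a joint would pass 70% of its speed; a pose out of reach is approached as far as the arm can. A call with a gripper value outside its range is refused whole. OPENING is the opening, from 0 (shut) to 1 (fully open), set as the call begins (- or left out, the last holds). The fingers move at their own pace and stop on an object; FORCE is the grip in N (left out, the last holds). Time passes only in rows, so rows that repeat a pose let the fingers close. It gives the time, the measured TCP pose, the force and the opening at its end, in the units of the state.
- state(): the state, without advancing time (a new reading comes with each control period).
- viewer.grab_frame(name): name is "side" or "top" or "wrist"; returns a dict with "img" (420x560x3 uint8, red, green, blue), "range_z" (420x560 float32, m along the optical axis (not along the pixel's ray), 0 where there is no reading), "intrinsics" (3x3 intrinsics, pixels), "T" (4x4, takes a point from camera to world coordinates). Camera axes: x right, y down, z forward; pixel columns grow to the right and rows downward; lengths in m; the calibration is good to about 2 mm. A picture is of the moment at which its call begins.
- close_job(): hands the job in, once; it reports no verdict.
The state is a dict: "t": time; "qpos": joint angles; "qd": joint speeds; "joint_efforts": joint torques, N m; "eef_pos": TCP position; "eef_rot": TCP orientation; "wrist_force": force on the tool from outside, world axes, zero at the start; "wrist_torque": the same for the moment, N m; "width": opening from 0.0 (shut) to 1.0 (fully open).
Only numpy, scipy, OpenCV 4.12 (cv2) and the standard library are available. Lean on these libraries where they do the work, as an engineer would, in place of code of your own. Each camera call takes 0.05 s, during which the arm holds its last target.

## Task

Press one pellet: slide the die carrier along its rail towards the press until it clicks into the detent under the ram, then press the big flat jog button on the console right down and keep it down for four seconds (not as long as seven) before letting go. Once the ram is back up, slide the carrier out again until it clicks into the loading detent at the outer end of the rail. Press only with the carrier clicked in under the ram, do not press the mushroom stop button, and leave everything else on the bench where it stands.

Things in the scene. Friction and masses are not known exactly. Their poses are not given: they have to be found in the camera images.
- press: White C-frame bench press, fixed. Origin on the bench below the ram axis; z up; slideway level along +y to its outer end; column at +x. In mm: base x -65..160, y +-85, to z 45; overhanging head x -45..155, y +-40, z 205..295; cylinder and gauge above it to z 375 and x -75; slide bed x +-55, y -55..350, top z 57, rails to z 69, end stops to z 79; plunger block x -110..-66, y 130..160, to z 82.
- lug (a point): Centre of the carrier's upright push lug: steel plate 46 mm wide across the rail, 10 mm thick along it, 54 mm high (z 83..137 mm), axes as the press. The carrier is a steel plate 90 x 203 x 14 mm, top at z 83 mm, bearing the lug near its outer end and the round steel die (64 mm across, top z 147 mm) 150 mm from the lug towards the press; clear between them. Free for 80 mm beyond the lug.
- carrier (a joint): Carrier along its rail in m, growing towards the press (press -y). 0 = in the loading detent, 0.160 = in the pressing detent, die under the ram. A sprung ball drops into a notch at each, pulls the carrier in from 5 mm either side and takes about 13 N to push out of; elsewhere 2 to 4 N moves it and it stays where left. Hard stops -0.012 and 0.178. Starts between 0.025 and 0.075.
- ram (a joint): Travel of the ram downwards in m: 0 = up, 0.038 = down on the die. It runs down within a second when the jog button is held right down and up again within a second of letting go. The ram's foot, 46 mm across, hangs at z 187 mm when up.
- gauge (a joint): Pressure gauge needle on the press head, rad: 0 at rest; while the jog button is down it climbs at about 0.3 per second, to about 1.3 after four seconds, and passes the thick limit mark (2.1) after about seven; it falls back to 0 on release.
- jog_top (a point): Centre of the top face of the jog button when not pressed: a flat black round button 42 mm across in a steel collar 56 mm across, on the grey console (130 x 170 mm, 50 mm high), about 69 mm above the bench, pressed straight down. It stands 7 mm proud of its collar.
- jog (a joint): Travel of the jog button in m: 0 up, 0.006 fully down. Springs back when let go; it takes about 2.5 N to start and 7 N to be fully down. It counts as down beyond 0.004.
- stop_top (a point): Top of the mushroom stop button (54 mm across, domed, 90 mm above the bench), on the same console, 90 mm from the jog button. Not to be pressed.
- stop (a joint): Travel of the mushroom stop button in m, 0 = up.
- console: Grey console, fixed. Origin at the centre of its underside; the jog button at +45 mm y, the stop button at -45 mm y, a small timer knob 16 mm high at +40 mm x. It stands front right, back right or front left of the press.
- sieves: Stack of two small steel test sieves with lid, 110 mm across, 99 mm high; origin under its centre. Leave.
- mortar: White porcelain mortar, 112 mm across, 62 mm high, with its pestle leaning out to its -x side (up to 98 mm high, 80 mm out). Origin under its centre. Leave.
- bottle: Amber glass bottle, 68 mm across, 190 mm high, close behind the outer half of the slideway (near side of it about 80 mm from the rail's middle). Origin under its centre. Leave.
- jar: Clear sample jar with white lid, 66 mm across, 85 mm high, behind the slideway beside the press column. Origin under its centre. Leave.
- beaker: Glass beaker, 72 mm across, 100 mm high, beyond the outer end of the slideway. Origin under its centre. Leave.
- brush: Sieve brush lying in front of the press, 190 mm long, 20 mm high. Origin under its middle. Leave.
Things that resemble listed ones, but are neither listed nor needed, are in the scene too. What is shaped like the console but purple or red is not meant.

How it is judged:
By the outcome, as a careful person would: the job done as asked, in the order asked, and still so for the second after the job is handed in, with the robot touching nothing.
It also fails if it takes over 62 s, if anything falls off the work surface, if the arm or the gripper's body presses on something with over 40 N, if the wrist force passes 120 N, or if a joint passes its speed limit or range.

## Working session

There is one attempt and no reset: what is moved stays moved. The work goes in short steps, Python scripts to look and compute and a shell command to move; the robot and the scene stay as the last step left them, time stands still between calls to the robot, and variables do not carry over. Pictures are saved under pics/ and viewed, and the job is handed in when it is done.

```bash
ls; mkdir -p pics
python3 - <<'E'
from plant import state, viewer, manip
import cv2,numpy as np
s=state();print(s['t'],s['eef_pos'],s['eef_rot'],s['width'],s['wrist_force'],manip.tip_extent)
for n in ['side','top','wrist']:
    f=viewer.grab_frame(n);cv2.imwrite(f'pics/{n}0.png',f['img'][:,:,::-1]);np.savez(f'pics/{n}0.npz',**f)
    print(n,f['T'].round(3).tolist(),f['intrinsics'].tolist())
E
```

```text
pics
0.0 [0.23951158 0.60361142 0.24424721] [ 0.5854041   0.3966983  -0.39780287 -0.5845386 ] 1.0014656740466965 [ 0.57402096  0.67590397 -0.79542102] 0.014
side [[0.918, -0.282, 0.278, 0.086], [-0.395, -0.68, 0.618, -1.009], [0.015, -0.677, -0.736, 1.32], [0.0, 0.0, 0.0, 1.0]] [[442.48522604918236, 0.0, 282.7191081527233], [0.0, 442.48522604918236, 204.28741365639746], [0.0, 0.0, 1.0]]
top [[-0.015, -0.984, 0.179, 0.22], [-1.0, 0.013, -0.014, -0.073], [0.011, -0.179, -0.984, 1.652], [0.0, 0.0, 0.0, 1.0]] [[427.13722478768466, 0.0, 278.32570516095757], [0.0, 427.13722478768466, 211.82823206038094], [0.0, 0.0, 1.0]]
wrist [[0.368, 0.879, 0.303, 0.162], [0.93, -0.347, -0.123, 0.635], [-0.003, 0.327, -0.945, 0.373], [0.0, 0.0, 0.0, 1.0]] [[336.6705104050015, 0.0, 286.1137035078166], [0.0, 336.6705104050015, 206.83211249055873], [0.0, 0.0, 1.0]]
```

View pics/side0.png

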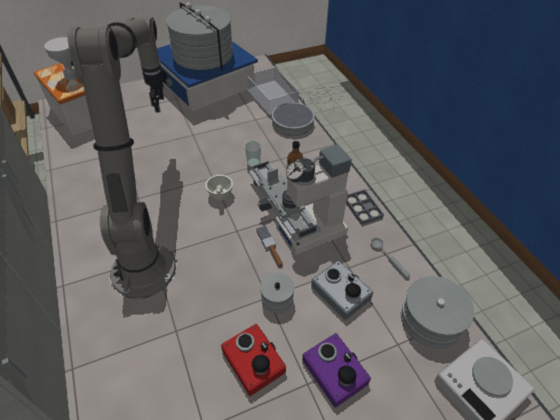

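View pics/top0.png

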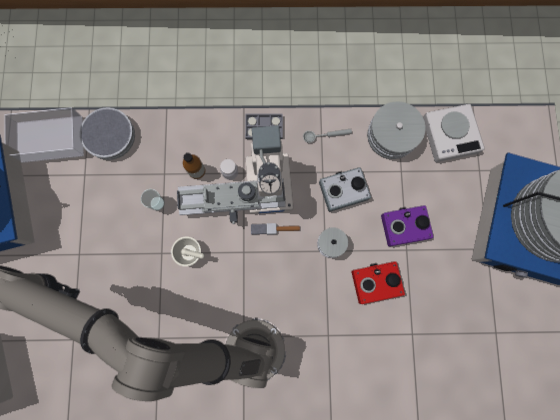

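The side view shows the grey console at (342,288), with the purple one at (336,368) and the red one at (253,358). The press is at about (310,195), and the slideway runs up-left to (262,180). In the top view the grey console is at (345,190), the press ram at (268,180), and the carrier is around (190..250,192). Next I'll take close crops.

Run:
```python
import cv2,numpy as np
a=cv2.imread('pics/side0.png');b=cv2.imread('pics/top0.png')
c=cv2.resize(a[130:330,230:400],None,fx=3,fy=3,interpolation=cv2.INTER_CUBIC)
d=cv2.resize(b[110:250,140:380],None,fx=3.3,fy=3.3,interpolation=cv2.INTER_CUBIC)
cv2.imwrite('pics/sc.png',c);cv2.imwrite('pics/tc.png',d)
```

```text
(no output)
```

View pics/sc.png

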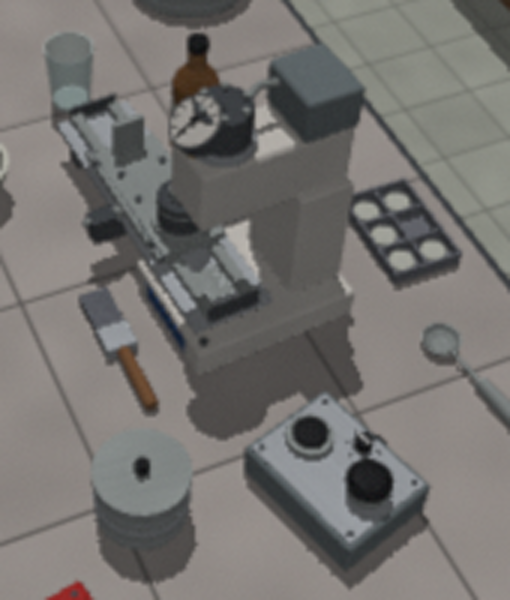

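View pics/tc.png

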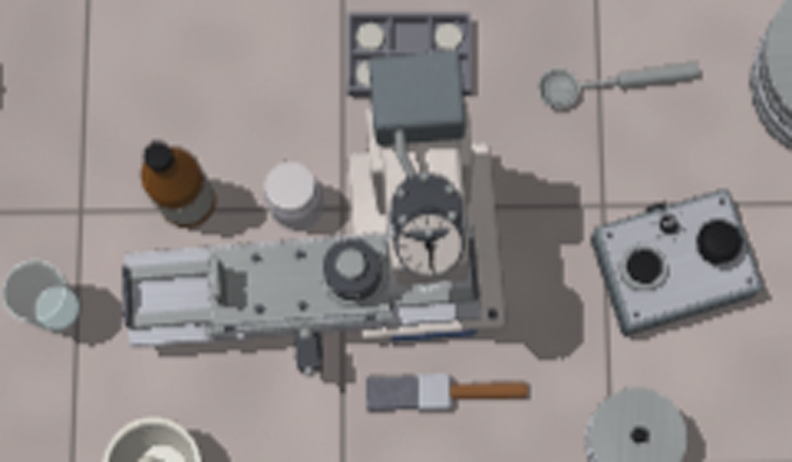

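Candidates for the console: grey at side (342,288) / top (345,190), purple at side (336,368), red at side (253,358). I choose the grey one. Its jog button is flat with a steel collar, at side (334,274) / top (335,191). The mushroom stop is at side (353,290) / top (358,183). The lug is at side (272,176) / top (~209,195). Next I'll measure these.

```bash
cat > h.py <<'E'
import numpy as np,cv2
def cloud(f):
    K=f['intrinsics'];z=f['range_z'];v,u=np.mgrid[:420,:560]
    P=np.stack([(u-K[0,2])*z/K[0,0],(v-K[1,2])*z/K[1,1],z],-1)
    W=P@f['T'][:3,:3].T+f['T'][:3,3]; W[z==0]=np.nan
    return W
def ray(f,u,v,z):
    K=f['intrinsics'];d=f['T'][:3,:3]@np.array([(u-K[0,2])/K[0,0],(v-K[1,2])/K[1,1],1]);o=f['T'][:3,3]
    return o+d*(z-o[2])/d[2]
E
python3 - <<'E'
from h import *
S=np.load('pics/side0.npz');T=np.load('pics/top0.npz')
WS,WT=cloud(S),cloud(T)
print('table z',np.nanmedian(WS[240:250,190:240,2]),np.nanmedian(WT[300:350,300:340,2]))
print('jog',ray(S,334,274.3,.069),ray(T,334.8,190.6,.069),WS[274,334],WT[190,335])
print('stop',ray(S,353,289,.09),ray(T,358.2,183.3,.09),WS[289,353],WT[183,358])
# console white/steel collar: dark blob inside
for n,f,c in(('S',S,(334,274,353,290)),('T',T,(335,191,358,183))):
    g=f['img'].astype(int).sum(2)/3
    m=(g<50).astype(np.uint8)
    k,l,st,ce=cv2.connectedComponentsWithStats(m)
    for i in range(1,k):
        for x,y in((c[0],c[1]),(c[2],c[3])):
            if abs(ce[i][0]-x)<8 and abs(ce[i][1]-y)<8 and st[i][4]>15: print(n,ce[i],st[i],ray(f,*ce[i],.069 if x==c[0] else .085))
# lug & die top points
for n,W in(('S',WS),('T',WT)):
    m=(W[...,2]>.115)&(W[...,2]<.16)
    u0,u1,v0,v1=(240,310,150,240) if n=='S' else (170,260,170,215)
    M=np.zeros_like(m);M[v0:v1,u0:u1]=m[v0:v1,u0:u1]
    k,l,st,ce=cv2.connectedComponentsWithStats(M.astype(np.uint8))
    for i in range(1,k):
        if st[i][4]>8: p=W[l==i];print(n,st[i],p.mean(0).round(3),p.min(0).round(3),p.max(0).round(3))
E
```

```text
table z -0.0021117420972129874 -0.0009591583955645966
jog [ 0.59099373 -0.3188249   0.069     ] [ 0.58630653 -0.31108101  0.069     ] [ 0.59030479 -0.31946994  0.07208948] [ 0.58827395 -0.31169785  0.07056611]
stop [ 0.61280775 -0.40400517  0.09      ] [ 0.60855714 -0.39736083  0.09      ] [ 0.61328879 -0.40345256  0.08887732] [ 0.60916766 -0.39619531  0.09225033]
S [333.13793103 273.72413793] [328 269  11  10  87] [ 0.58938777 -0.31566033  0.069     ]
S [352.65697674 290.27906977] [346 283  15  15 172] [ 0.61156623 -0.40529645  0.085     ]
T [357.62790698 183.        ] [352 177  13  13 129] [ 0.61099514 -0.39628738  0.085     ]
T [334.64864865 190.43243243] [330 186  10  10  74] [ 0.58696762 -0.31052935  0.069     ]
S [287 150  16  13 136] [0.682 0.215 0.134] [0.655 0.195 0.115] [0.72  0.247 0.159]
S [267 168  11   9  60] [0.566 0.168 0.128] [0.545 0.16  0.115] [0.59  0.176 0.142]
S [282 190  12  15  96] [0.56  0.014 0.13 ] [ 0.546 -0.012  0.115] [0.576 0.054 0.149]
T [187 170   8   2   9] [0.659 0.228 0.12 ] [0.655 0.215 0.116] [0.661 0.242 0.124]
T [238 182  18  18 249] [0.575 0.021 0.136] [ 0.546 -0.01   0.116] [0.609 0.052 0.154]
T [204 187   4  14  44] [0.566 0.17  0.133] [0.545 0.166 0.117] [0.59  0.175 0.144]
```

Run:
```python
from h import *
from scipy.spatial.transform import Rotation as R
print('tool axes cols',R.from_quat([ 0.5854041,0.3966983,-0.39780287,-0.5845386]).as_matrix().round(3).tolist())
S=np.load('pics/side0.npz');T=np.load('pics/top0.npz')
WS,WT=cloud(S),cloud(T)
for n,W in(('S',WS),('T',WT)):
    x,y,z=W[...,0],W[...,1],W[...,2]
    m=(z>.045)&(z<.09)&(x>.46)&(x<.66)&(y>-.1)&(y<.33)
    # slideway edges by y-slices
    for a in np.arange(.08,.31,.02):
        p=x[m&(abs(y-a)<.01)]
        if len(p)>3: print(n,round(a,2),p.min().round(3),p.max().round(3),len(p))
    p=W[m&(x>.52)&(x<.62)];print('ymax',np.sort(p[:,1])[-8:].round(3),'ymin',np.sort(p[:,1])[:8].round(3))
    h=(z>.205)&(x>.45)&(x<.8)&(y>-.15)&(y<.15);q=W[h];print('head',q.min(0).round(3),q.max(0).round(3))
    h=(z>.20)&(z<.31)&(x>.45)&(x<.8)&(y>-.15)&(y<.15);q=W[h];print('head<.31',q.min(0).round(3),q.max(0).round(3))
```

```text
tool axes cols [[0.369, -0.001, -0.93], [0.93, -0.002, 0.369], [-0.002, -1.0, -0.0]]
S 0.08 0.465 0.576 108
S 0.1 0.519 0.6 74
S 0.12 0.514 0.609 99
S 0.14 0.515 0.613 97
S 0.16 0.513 0.613 111
S 0.18 0.512 0.611 51
S 0.2 0.51 0.55 23
S 0.22 0.507 0.659 51
S 0.24 0.507 0.595 52
S 0.26 0.506 0.611 92
S 0.28 0.505 0.614 104
ymax [0.283 0.283 0.284 0.284 0.285 0.285 0.287 0.29 ] ymin [-0.1   -0.1   -0.099 -0.099 -0.099 -0.099 -0.098 -0.098]
head [ 0.522 -0.115  0.205] [ 0.744 -0.012  0.365]
head<.31 [ 0.536 -0.115  0.2  ] [ 0.744 -0.022  0.31 ]
T 0.08 0.464 0.659 233
T 0.1 0.515 0.66 162
T 0.12 0.515 0.66 145
T 0.14 0.515 0.626 157
T 0.16 0.513 0.622 130
T 0.18 0.511 0.623 86
T 0.2 0.51 0.619 139
T 0.22 0.508 0.66 168
T 0.24 0.509 0.66 153
T 0.26 0.506 0.616 142
T 0.28 0.505 0.615 139
ymax [0.285 0.286 0.286 0.286 0.286 0.286 0.286 0.287] ymin [-0.099 -0.099 -0.098 -0.098 -0.098 -0.098 -0.098 -0.098]
head [ 0.521 -0.109  0.205] [0.74  0.    0.368]
head<.31 [ 0.536 -0.109  0.202] [0.735 0.    0.309]
```

```bash
python3 -m crank '[327,-435,0,0,0,0.434,327,-435,0,0,0,0.434,327,-435,0,0,0,0.434,327,-435,0,0,0,0.434,327,-435,0,0,0,0.434,327,-435,0,0,0,0.434,327,-435,0,0,0,0.434,327,-435,0,0,0,0.434]' 0.4 40
```

```text
t: 0.82
eef_pos: [0.4406, 0.3361, 0.2453]
eef_rot: [-0.486, -0.514, 0.514, 0.486]
wrist_force: [1.0, 0.3, 0.4]
width: 0.394
```

```bash
python3 -m crank '[126,-167,0,0,0,0,126,-167,0,0,0,0,126,-167,0,0,0,0,126,-167,0,0,0,0,126,-167,0,0,0,0,126,-167,0,0,0,0,126,-167,0,0,0,0,126,-167,0,0,0,0]'
python3 - <<'E'
from plant import state, viewer, manip
from h import *
from scipy.spatial.transform import Rotation as R
s=state();print(s['eef_pos'],R.from_quat(s['eef_rot']).as_matrix().round(3).tolist(),s['wrist_force'])
f=viewer.grab_frame('wrist');cv2.imwrite('pics/w1.png',f['img'][:,:,::-1])
W=cloud(f);x,y,z=W[...,0],W[...,1],W[...,2]
m=(z>.125)&(z<.15)&(x>.5)&(x<.64)
k,l,st,ce=cv2.connectedComponentsWithStats(m.astype(np.uint8))
for i in range(1,k):
    if st[i][4]>30:
        p=W[l==i];print(ce[i],p.mean(0).round(4),p.min(0).round(3),p.max(0).round(3),len(p))
E
```

```text
t: 1.48
eef_pos: [0.5654, 0.1713, 0.2449]
eef_rot: [-0.485, -0.514, 0.514, 0.486]
wrist_force: [-0.4, 0.0, 0.4]
width: 0.401
[0.56543744 0.17133988 0.24490843] [[-0.056, -0.001, -0.998], [0.998, 0.001, -0.056], [0.001, -1.0, 0.001]] [-0.39055886  0.01439801  0.352631  ]
[ 92.41796322 209.74257426] [0.5736 0.0272 0.138 ] [ 0.545 -0.009  0.125] [0.609 0.055 0.15 ] 5656
[287.56907478 208.34854246] [0.5648 0.1718 0.1362] [0.544 0.166 0.125] [0.589 0.178 0.139] 789
```

View pics/w1.png

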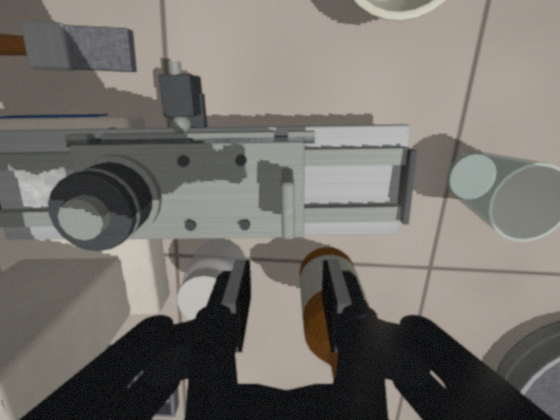

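The wrist picture shows the lug at (290,208), centred between the finger gap (x≈245–325), with the bottle behind at (330,310). I'll descend straddling the lug.

```bash
python3 -m crank '[1,0,-40,0,0,0,1,0,-80,0,0,0,1,0,-110,0,0,0,1,0,-128,0,0,0,1,0,-128,0,0,0,1,0,-128,0,0,0]'
python3 - <<'E'
from plant import state, viewer
import cv2
s=state();print(s['wrist_force'])
f=viewer.grab_frame('side');cv2.imwrite('pics/s2.png',cv2.resize(f['img'][100:300,190:400,::-1],None,fx=3,fy=3))
E
```

```text
t: 2.03
eef_pos: [0.5656, 0.1727, 0.1168]
eef_rot: [-0.484, -0.514, 0.515, 0.486]
wrist_force: [-0.0, -0.4, 1.5]
width: 0.4
[-0.01557403 -0.35684109  1.47211182]
```

View pics/s2.png

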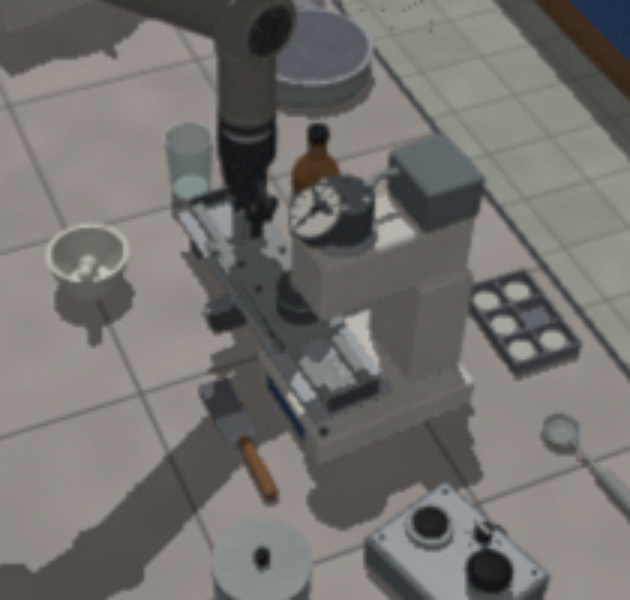

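The gripper is straddling the lug at crop (258,225), clear of the bottle and press head. Now I'll push towards the press.

```bash
python3 -m crank '[0.7,-12,0,0,0,0,1.4,-24,0,0,0,0,2.1,-36,0,0,0,0,2.8,-48,0,0,0,0,3.5,-60,0,0,0,0,4.1,-70,0,0,0,0,4.4,-76,0,0,0,0,4.4,-76,0,0,0,0]'
python3 - <<'E'
from plant import state, viewer
from h import *
f=viewer.grab_frame('wrist');cv2.imwrite('pics/w3.png',f['img'][:,:,::-1])
W=cloud(f);x,y,z=W[...,0],W[...,1],W[...,2]
m=(z>.125)&(z<.155)&(x>.5)&(x<.64)
k,l,st,ce=cv2.connectedComponentsWithStats(m.astype(np.uint8))
for i in range(1,k):
    if st[i][4]>30:
        p=W[l==i];print(ce[i],p.mean(0).round(4),p.min(0).round(3),p.max(0).round(3),len(p))
E
```

```text
t: 2.75
eef_pos: [0.5729, 0.0954, 0.1195]
eef_rot: [0.486, 0.516, -0.512, -0.485]
wrist_force: [0.8, 1.3, 0.5]
width: 0.399
[330.80733006 305.92669943] [0.566  0.1113 0.1388] [0.548 0.101 0.125] [0.594 0.134 0.155] 4884
[ 16.64175563 312.14027284] [ 0.5812 -0.0151  0.1319] [ 0.558 -0.027  0.125] [ 0.609 -0.009  0.137] 3372
[223.51894273 309.76651982] [0.5671 0.0715 0.1423] [0.56  0.055 0.125] [0.586 0.079 0.155] 2270
[159.48387097 317.57258065] [0.5634 0.0517 0.1534] [0.562 0.046 0.151] [0.564 0.057 0.155] 124
[413.11009174 317.1559633 ] [0.5586 0.1369 0.1533] [0.557 0.132 0.151] [0.56  0.142 0.155] 109
```

View pics/w3.png

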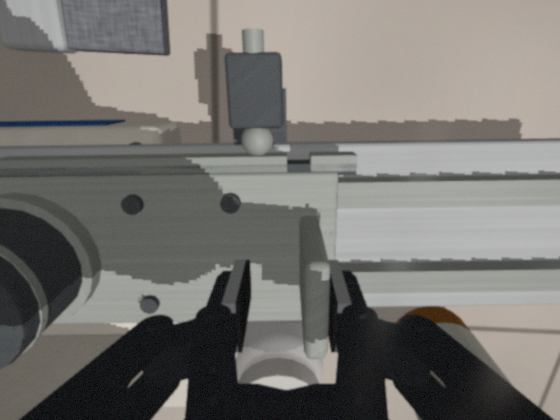

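The lug is at about (315,300) against the outer finger. The notch at (299,160) is still short of the plunger ball at (257,140), so about 20–24 mm remain.

```bash
python3 -m crank '[0.3,-5,-2,0,0,0,0.6,-10,-2,0,0,0,0.8,-14,-2,0,0,0,0.8,-14,-2,0,0,0]'
python3 -m crank '[0.1,-1.5,0,0,0,0,0.2,-3,0,0,0,0]'
python3 -m crank '[0.1,-1.5,0,0,0,0,0.2,-3,0,0,0,0]'
python3 - <<'E'
from plant import state, viewer
from h import *
f=viewer.grab_frame('wrist');cv2.imwrite('pics/w4.png',f['img'][:,:,::-1])
E
```

```text
t: 3.13
eef_pos: [0.5736, 0.0825, 0.1173]
eef_rot: [0.486, 0.516, -0.512, -0.485]
wrist_force: [0.9, 2.4, 1.5]
width: 0.401
t: 3.3
eef_pos: [0.5737, 0.0802, 0.1172]
eef_rot: [0.486, 0.516, -0.512, -0.485]
wrist_force: [0.6, 6.3, 3.7]
width: 0.401
t: 3.47
eef_pos: [0.573, 0.0745, 0.1162]
eef_rot: [0.486, 0.514, -0.514, -0.485]
wrist_force: [0.7, 2.1, 0.9]
width: 0.4
```

View pics/w4.png

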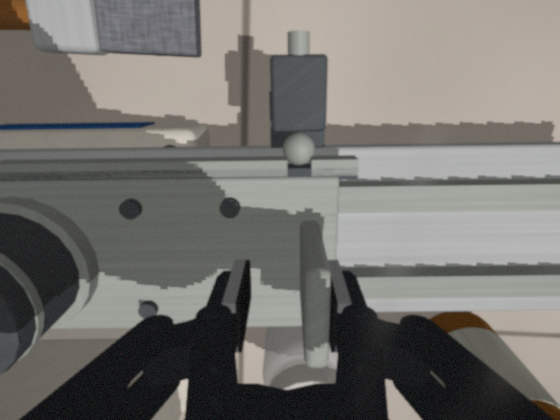

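```bash
python3 -m crank '[0,-1,0,0,0,0,0,-1,0,0,0,0]'
python3 -m crank '[-0.1,2,0,0,0,0,-0.3,6,0,0,0,0,-0.5,9,0,0,0,0,-0.5,9,0,0,0,0]'
python3 - <<'E'
from plant import state, viewer
from h import *
f=viewer.grab_frame('wrist');cv2.imwrite('pics/w5.png',f['img'][:,:,::-1])
E
```

```text
t: 3.68
eef_pos: [0.5727, 0.074, 0.1156]
eef_rot: [0.486, 0.514, -0.514, -0.486]
wrist_force: [0.9, 3.0, 1.0]
width: 0.399
t: 4.02
eef_pos: [0.5713, 0.0834, 0.1148]
eef_rot: [-0.485, -0.514, 0.515, 0.486]
wrist_force: [-0.4, -0.5, -0.1]
width: 0.403
```

View pics/w5.png

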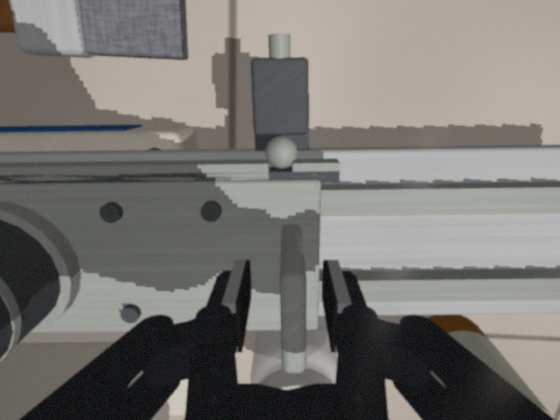

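The ball at (282,152) sits over the notch at (281,172). To confirm the detent I'll push gently against it.

```bash
python3 -m crank '[0.3,-5,0,0,0,0,0.5,-9,0,0,0,0,0.5,-10,0,0,0,0,0.5,-10,0,0,0,0]'
python3 -m crank '[0,-1,0,0,0,0,0,-1,0,0,0,0]'
python3 -m crank '[0,-1,0,0,0,0,0,-1,0,0,0,0]'
```

```text
t: 4.4
eef_pos: [0.5723, 0.0736, 0.1152]
eef_rot: [0.485, 0.514, -0.514, -0.486]
wrist_force: [0.1, 2.5, -1.4]
width: 0.402
t: 4.57
eef_pos: [0.5723, 0.0734, 0.1152]
eef_rot: [0.485, 0.514, -0.514, -0.486]
wrist_force: [0.4, 4.6, -2.3]
width: 0.401
t: 4.73
eef_pos: [0.5724, 0.0732, 0.1152]
eef_rot: [0.485, 0.515, -0.514, -0.486]
wrist_force: [1.2, 6.6, -2.2]
width: 0.397
```

It resists 6.6 N, more than the 2–4 N sliding force, so the carrier is clicked in. I'll back off, lift and go round in front of the press to the jog button.

```bash
python3 -m crank '[0,12,0,0,0,0,0,12,0,0,0,0,0,12,40,0,0,0,0,12,80,0,0,0,0,12,120,0,0,0,-10,12,140,0,0,0,-50,12,140,0,0,0,-90,12,140,0,0,0]'
python3 -m crank '[-40,0,0,0,0,0,-80,0,0,0,0,0,-100,-30,0,0,0,0,-100,-70,0,0,0,0,-100,-110,0,0,0,0,-100,-150,0,0,0,0,-100,-190,0,0,0,0,-100,-230,0,0,0,0]' 0
```

```text
t: 5.4
eef_pos: [0.4835, 0.0819, 0.2572]
eef_rot: [0.488, 0.514, -0.512, -0.485]
wrist_force: [-1.0, 0.2, 0.2]
width: 0.402
t: 6.07
eef_pos: [0.3815, -0.1498, 0.2558]
eef_rot: [0.486, 0.514, -0.513, -0.486]
wrist_force: [1.2, -0.1, 0.2]
width: -0.001
```

```bash
python3 -m crank '[0,-40,0,0,0,0,0,-80,0,0,0,0,0,-120,0,0,0,0,0,-160,0,0,0,0,0,-160,0,0,0,0]'
python3 -m crank '[40,0,0,0,0,0,80,0,0,0,0,0,120,0,0,0,0,0,160,0,0,0,0,0,170,0,0,0,0,0,170,0,0,0,0,0,170,0,0,0,0,0]'
python3 - <<'E'
from plant import state, viewer
from h import *
s=state();print(s['eef_pos'],s['wrist_force'],s['width'])
f=viewer.grab_frame('wrist');cv2.imwrite('pics/w6.png',f['img'][:,:,::-1]);np.savez('pics/w6.npz',**f)
E
```

```text
t: 6.48
eef_pos: [0.3797, -0.316, 0.2563]
eef_rot: [-0.49, -0.509, 0.513, 0.487]
wrist_force: [-0.2, 0.3, 0.3]
width: 0.001
t: 7.07
eef_pos: [0.5515, -0.3075, 0.255]
eef_rot: [-0.485, -0.513, 0.515, 0.486]
wrist_force: [-1.0, 0.6, -0.0]
width: 0.004
[ 0.55147946 -0.30748259  0.25495257] [-0.96367073  0.56377989 -0.03222039] 0.004225275992808043
```

View pics/w6.png

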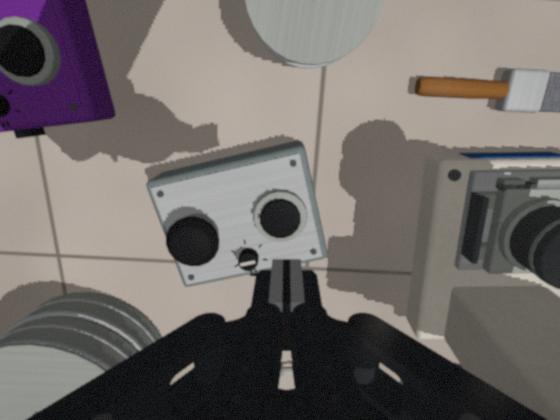

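The wrist view shows the jog button with its collar at (280,217), the stop at (193,241) and the knob at (247,259).

Run:
```python
from h import *
f=np.load('pics/w6.npz');g=f['img'].mean(2);m=(g<45).astype(np.uint8)
k,l,st,ce=cv2.connectedComponentsWithStats(m)
W=cloud(f)
for i in range(1,k):
    if st[i][4]>300 and st[i][4]<5000: print(ce[i],st[i],ray(f,*ce[i],.069).round(4),ray(f,*ce[i],.085).round(4),np.nanmedian(W[l==i],0).round(4))
```

```text
[88.08463357 55.        ] [  61    0   53  119 2115] [ 0.4481 -0.4844  0.069 ] [ 0.4491 -0.4757  0.085 ] [ 0.444  -0.5061  0.0296]
[20.41110518 51.09930593] [   0   25   45   52 1873] [ 0.4483 -0.5419  0.069 ] [ 0.4493 -0.5302  0.085 ] [ 0.4485 -0.5417  0.0693]
[473.43781598 226.26996967] [462 193  26  69 989] [ 0.5855 -0.1175  0.069 ] [ 0.5795 -0.1274  0.085 ] [ 0.585  -0.1181  0.0704]
[279.56339286 217.82232143] [ 261  200   38   37 1120] [ 0.5877 -0.3129  0.069 ] [ 0.5816 -0.3129  0.085 ] [ 0.5876 -0.3129  0.069 ]
[530.51424397 231.46749452] [ 510  206   50   62 1369] [ 0.5877 -0.0586  0.069 ] [ 0.5816 -0.0715  0.085 ] [ 0.5714 -0.0915  0.1065]
[192.10887513 240.42879257] [ 167  217   51   48 1938] [ 0.6176 -0.4011  0.069 ] [ 0.61   -0.3966  0.085 ] [ 0.6089 -0.3959  0.0873]
[546.14       251.19466667] [533 225  27  55 750] [ 0.6085 -0.0361  0.069 ] [ 0.6014 -0.0501  0.085 ] [ 0.5794 -0.0917  0.1324]
```

```bash
python3 -m crank '[36,-5,-20,0,0,0,36,-5,-60,0,0,0,36,-5,-100,0,0,0,36,-5,-130,0,0,0,36,-5,-155,0,0,0,36,-5,-155,0,0,0,36,-5,-155,0,0,0]'
python3 - <<'E'
from plant import state, viewer
from h import *
f=viewer.grab_frame('wrist');g=viewer.grab_frame('side')
cv2.imwrite('pics/w7.png',np.hstack([cv2.resize(f['img'][:,:,::-1],(400,300)),cv2.resize(g['img'][215:335,270:430,::-1],(400,300))]))
s=state();print(s['eef_pos'])
E
```

```text
t: 7.7
eef_pos: [0.5863, -0.3123, 0.1004]
eef_rot: [-0.486, -0.513, 0.514, 0.487]
wrist_force: [0.4, -0.7, 0.6]
width: 0.002
[ 0.58877413 -0.31343111  0.10313769]
```

View pics/w7.png

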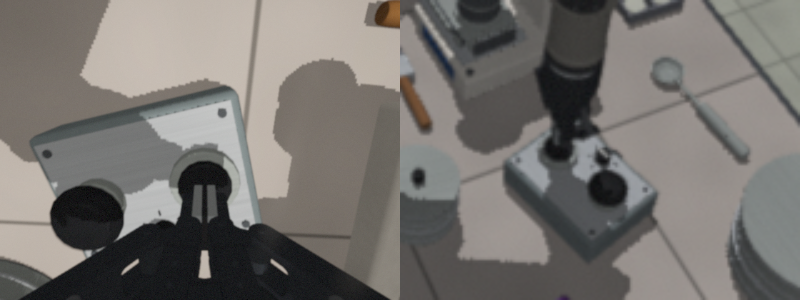

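Left panel: the fingertips are over the jog button at (203,190), with the stop at (87,215) well away. Right panel confirms it at (557,150). I'll lower to just above the button and then press.

```bash
python3 -m crank '[0,0,-8,0,0,0,0,0,-14,0,0,0,0,0,-14,0,0,0]'; python3 -c "
from plant import state;s=state();print(s['eef_pos'],s['wrist_force'])"
```

```text
t: 8.05
eef_pos: [0.5881, -0.3115, 0.086]
eef_rot: [0.485, 0.514, -0.514, -0.486]
wrist_force: [-0.5, 0.4, -0.3]
width: 0.0
[ 0.58808994 -0.3115019   0.08597956] [-0.49281624  0.36144873 -0.29373019]
```

```bash
python3 -m crank '[0,0,-6,0,0,0,0,0,-11,0,0,0,0,0,-11,0,0,0]'; python3 -c "
from plant import state;s=state();print(s['eef_pos'],s['wrist_force'])"
```

```text
t: 8.3
eef_pos: [0.5891, -0.3123, 0.0771]
eef_rot: [0.486, 0.514, -0.513, -0.485]
wrist_force: [-2.5, 2.1, 9.9]
width: 0.001
[ 0.58910671 -0.31225739  0.07712722] [-2.51281437  2.12188945  9.94078412]
```

```bash
python3 -m crank '[0,0,-2,0,0,0,0,0,-2,0,0,0,0,0,-2,0,0,0,0,0,-2,0,0,0,0,0,-2,0,0,0,0,0,-2,0,0,0,0,0,-2,0,0,0,0,0,-2,0,0,0]'; python3 -m crank '[0,0,0,0,0,0,0,0,0,0,0,0,0,0,0,0,0,0,0,0,0,0,0,0]';python3 - <<'E'
from plant import state, viewer
from h import *
g=viewer.grab_frame('side');h=viewer.grab_frame('wrist')
cv2.imwrite('pics/s8.png',np.hstack([cv2.resize(g['img'][120:240,240:400,::-1],(400,300),interpolation=2),cv2.resize(h['img'][:,:,::-1],(400,300))]))
s=state();print(s['t'],s['eef_pos'],s['wrist_force'])
E
```

```text
t: 8.97
eef_pos: [0.5891, -0.3124, 0.077]
eef_rot: [0.486, 0.515, -0.513, -0.485]
wrist_force: [-3.9, 4.7, 20.0]
width: -0.0
t: 9.3
eef_pos: [0.5891, -0.3124, 0.077]
eef_rot: [0.486, 0.515, -0.513, -0.485]
wrist_force: [-4.9, 4.4, 19.1]
width: -0.003
9.4 [ 0.58909778 -0.31237044  0.0769523 ] [-5.73593204  3.74510686 19.55481213]
```

View pics/s8.png

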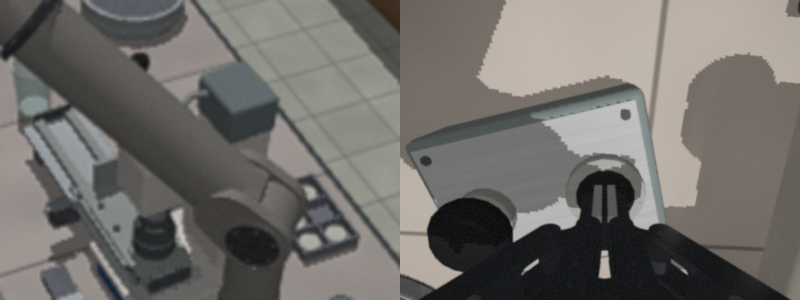

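Left panel: the ram is down on the die at (153,220) and the stop is untouched. Right panel: the jog button is pressed. I'll keep holding.

```bash
Z='';
python3 -m crank '[0,0,0,0,0,0,0,0,0,0,0,0,0,0,0,0,0,0,0,0,0,0,0,0,0,0,0,0,0,0,0,0,0,0,0,0,0,0,0,0,0,0,0,0,0,0,0,0]' | head -1
python3 -m crank '[0,0,0,0,0,0,0,0,0,0,0,0,0,0,0,0,0,0,0,0,0,0,0,0,0,0,0,0,0,0,0,0,0,0,0,0,0,0,0,0,0,0,0,0,0,0,0,0]' | head -1
python3 -m crank '[0,0,0,0,0,0,0,0,0,0,0,0,0,0,0,0,0,0,0,0,0,0,0,0,0,0,0,0,0,0,0,0,0,0,0,0,0,0,0,0,0,0,0,0,0,0,0,0]' | head -1
python3 -m crank '[0,0,0,0,0,0,0,0,0,0,0,0,0,0,0,0,0,0,0,0,0,0,0,0,0,0,0,0,0,0,0,0,0,0,0,0,0,0,0,0,0,0,0,0,0,0,0,0]'
python3 - <<'E'
from plant import state, viewer
from h import *
g=viewer.grab_frame('top')
cv2.imwrite('pics/t9.png',cv2.resize(g['img'][150:220,230:370,::-1],None,fx=5,fy=5,interpolation=2))
print(state()['t'])
E
```

```text
t: 10.07
t: 10.73
t: 11.4
t: 12.07
eef_pos: [0.5891, -0.3123, 0.077]
eef_rot: [0.486, 0.515, -0.513, -0.485]
wrist_force: [-4.9, 4.4, 19.7]
width: 0.001
12.1167
```

View pics/t9.png

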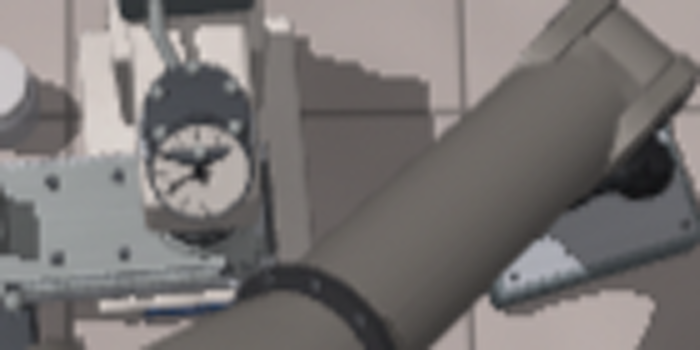

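The gauge needle at (185,182) now points lower-left, about 60–65° from rest, which is consistent with about 3.9 s. I'll hold half a second more and then release.

```bash
python3 -m crank '[0,0,0,0,0,0,0,0,0,0,0,0,0,0,0,0,0,0,0,0,0,0,0,0,0,0,0,0,0,0,0,0,0,0,0,0,0,0,0,0,0,0,0,0,0,0,0,0]'
python3 -m crank '[0,0,40,0,0,0,0,0,80,0,0,0,0,0,120,0,0,0,0,0,160,0,0,0,0,0,180,0,0,0,-40,0,180,0,0,0,-80,0,180,0,0,0,-120,0,180,0,0,0]'
python3 -m crank '[-40,0,0,0,0,0,-85,0,0,0,0,0,-85,40,0,0,0,0,-85,80,0,0,0,0,-85,120,0,0,0,0,-85,160,0,0,0,0,-85,200,0,0,0,0,-85,240,0,0,0,0]' 0.4
python3 -m crank '[0,40,0,0,0,0,0,80,0,0,0,0,0,120,0,0,0,0,0,150,0,0,0,0,0,150,0,0,0,0,0,150,0,0,0,0]'
python3 - <<'E'
from plant import state, viewer
from h import *
g=viewer.grab_frame('top');f=viewer.grab_frame('side')
cv2.imwrite('pics/t10.png',np.hstack([cv2.resize(g['img'][150:240,180:300,::-1],(400,300),interpolation=2),cv2.resize(f['img'][130:250,240:400,::-1],(400,300),interpolation=2)]))
s=state();print(s['t'],s['eef_pos'],s['wrist_force'],s['width'])
E
```

```text
t: 12.78
eef_pos: [0.5891, -0.3123, 0.077]
eef_rot: [0.486, 0.515, -0.513, -0.485]
wrist_force: [-5.2, 4.5, 19.5]
width: -0.002
t: 13.45
eef_pos: [0.4673, -0.312, 0.2531]
eef_rot: [-0.486, -0.514, 0.514, 0.485]
wrist_force: [-0.1, -0.1, 0.3]
width: -0.001
t: 14.12
eef_pos: [0.3829, -0.0702, 0.2535]
eef_rot: [0.486, 0.514, -0.513, -0.486]
wrist_force: [1.0, 0.2, 0.2]
width: 0.399
t: 14.62
eef_pos: [0.3832, 0.0793, 0.2531]
eef_rot: [-0.485, -0.515, 0.515, 0.485]
wrist_force: [-0.7, -0.5, -0.3]
width: 0.401
14.7167 [0.38337261 0.0770196  0.25308954] [-0.90416488 -1.0066894  -0.06191504] 0.3989837207668076
```

View pics/t10.png

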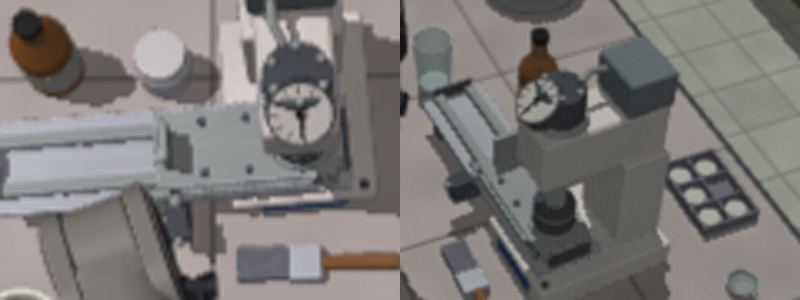

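```bash
python3 - <<'E'
from plant import state, viewer
from h import *
f=viewer.grab_frame('side')
cv2.imwrite('pics/s11.png',cv2.resize(f['img'][185:240,270:340,::-1],(700,550),interpolation=2))
W=cloud(f);print(W[200:226:3,296:304:2,2].round(3))
E
python3 -m crank '[40,8,0,0,0,0,80,8,0,0,0,0,120,8,0,0,0,0,160,8,0,0,0,0,189,8,0,0,0,0,189,8,0,0,0,0,189,8,0,0,0,0]'
python3 - <<'E'
from plant import state, viewer
from h import *
s=state();print(s['eef_pos'],s['wrist_force'])
f=viewer.grab_frame('wrist');cv2.imwrite('pics/w11.png',f['img'][:,:,::-1])
W=cloud(f);x,y,z=W[...,0],W[...,1],W[...,2]
m=(z>.125)&(z<.15)&(x>.5)&(x<.64)
k,l,st,ce=cv2.connectedComponentsWithStats(m.astype(np.uint8))
for i in range(1,k):
    if st[i][4]>30:
        p=W[l==i];print(ce[i],p.mean(0).round(4),p.min(0).round(3),p.max(0).round(3),len(p))
E
```

```text
[[0.237 0.242 0.237 0.233]
 [0.227 0.224 0.222 0.219]
 [0.214 0.207 0.144 0.145]
 [0.137 0.144 0.144 0.142]
 [0.132 0.138 0.138 0.138]
 [0.136 0.136 0.135 0.135]
 [0.116 0.124 0.125 0.131]
 [0.102 0.101 0.106 0.111]
 [0.089 0.088 0.091 0.089]]
t: 15.35
eef_pos: [0.5732, 0.0839, 0.2525]
eef_rot: [-0.487, -0.512, 0.514, 0.487]
wrist_force: [-1.0, 0.2, -0.2]
width: 0.399
[0.5731922 0.0839029 0.2525179] [-1.00663998  0.22904549 -0.17418686]
[109.81314168 203.40965092] [ 0.5784 -0.0517  0.137 ] [ 0.551 -0.085  0.125] [ 0.615 -0.031  0.149] 3896
[289.79415671 202.98804781] [0.5708 0.0858 0.1362] [0.55  0.08  0.126] [0.595 0.092 0.139] 753
```

View pics/s11.png

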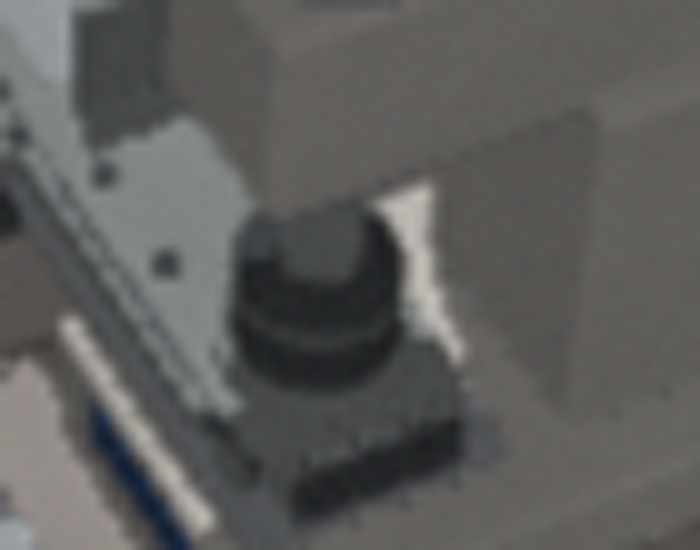

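View pics/w11.png

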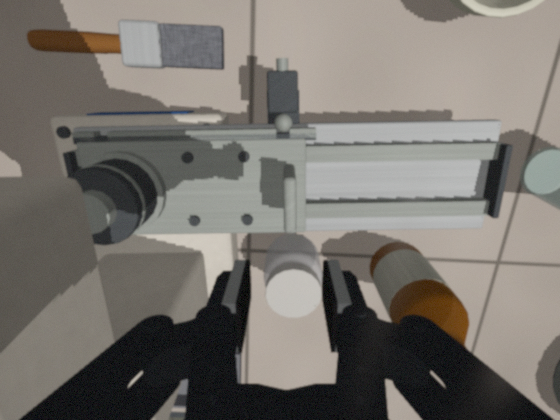

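The die's top is visible with depth 0.144, so the ram is up, and the gauge is at rest. The carrier's lug is centred between the fingers at (290,203). I'll descend and push out.

```bash
python3 -m crank '[-1,2,-40,0,0,0,-1,2,-80,0,0,0,-1,2,-110,0,0,0,-1,2,-136,0,0,0,-1,2,-136,0,0,0,-1,2,-136,0,0,0]'
python3 -m crank '[-0.4,8,0,0,0,0,-0.8,14,0,0,0,0,-1.1,19,0,0,0,0,-1.4,24,0,0,0,0,-2,36,0,0,0,0,-2.8,48,0,0,0,0,-3.4,60,0,0,0,0,-4.2,72,0,0,0,0]'
python3 -m crank '[-0.7,12,0,0,0,0,-1.4,24,0,0,0,0,-2.1,36,0,0,0,0,-2.8,48,0,0,0,0,-3.5,60,0,0,0,0,-4.2,72,0,0,0,0,-4.5,77,0,0,0,0,-4.5,77,0,0,0,0]'
python3 -c "
from plant import viewer;import cv2
f=viewer.grab_frame('wrist');cv2.imwrite('pics/w12.png',f['img'][:,:,::-1])"
```

```text
t: 15.9
eef_pos: [0.5696, 0.0875, 0.1172]
eef_rot: [-0.485, -0.513, 0.514, 0.486]
wrist_force: [-0.0, 0.1, 0.5]
width: 0.402
t: 16.57
eef_pos: [0.5682, 0.1545, 0.1197]
eef_rot: [-0.489, -0.512, 0.514, 0.485]
wrist_force: [-1.6, -11.1, 3.1]
width: 0.401
t: 17.23
eef_pos: [0.5629, 0.2373, 0.1195]
eef_rot: [0.486, 0.514, -0.514, -0.485]
wrist_force: [-1.0, -1.6, 0.6]
width: 0.397
```

View pics/w12.png

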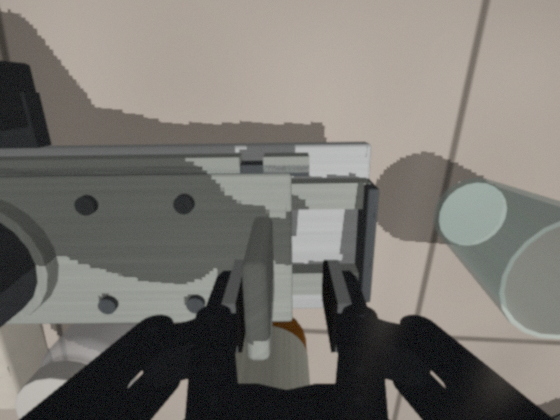

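The lug at (258,280) is riding on the inner finger, about 20 mm from the loading detent. The beaker at (475,215) and beyond is clear.

```bash
python3 -m crank '[-0.2,4,-2,0,0,0,-0.5,8,-2,0,0,0,-0.7,12,-2,0,0,0,-0.7,12,-2,0,0,0]'
python3 -m crank '[-0.1,1.5,0,0,0,0,-0.2,3,0,0,0,0]'
python3 -m crank '[-0.1,1.5,0,0,0,0,-0.2,3,0,0,0,0]'
python3 -c "
from plant import viewer;import cv2
f=viewer.grab_frame('wrist');cv2.imwrite('pics/w13.png',f['img'][:,:,::-1])"
```

```text
t: 17.62
eef_pos: [0.5633, 0.2479, 0.117]
eef_rot: [0.487, 0.514, -0.513, -0.485]
wrist_force: [-0.5, -3.6, 3.2]
width: 0.402
t: 17.78
eef_pos: [0.5632, 0.2495, 0.1169]
eef_rot: [-0.487, -0.513, 0.514, 0.485]
wrist_force: [0.0, -7.6, 5.6]
width: 0.398
t: 17.95
eef_pos: [0.5629, 0.2538, 0.1168]
eef_rot: [0.487, 0.514, -0.513, -0.486]
wrist_force: [0.3, -0.4, -0.4]
width: 0.403
```

View pics/w13.png

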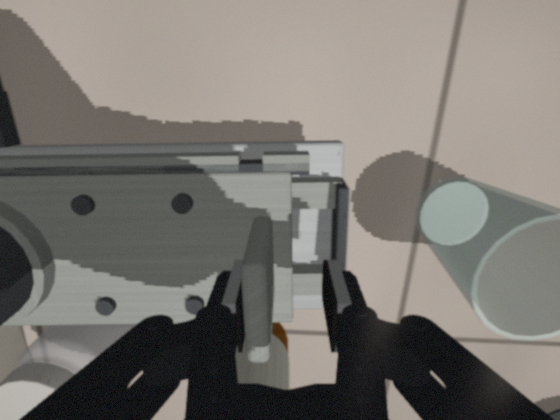

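The force rose to 7.6 N and then dropped to 0, as it did at the first click. I'll test the detent by pushing on gently.

```bash
python3 -m crank '[-0.1,1.5,0,0,0,0,-0.1,1.5,0,0,0,0]'
python3 -m crank '[0,1.5,0,0,0,0,0,1.5,0,0,0,0]'
python3 -m crank '[0,1,0,0,0,0,0,1,0,0,0,0]'
```

```text
t: 18.17
eef_pos: [0.5618, 0.2581, 0.1158]
eef_rot: [0.485, 0.515, -0.513, -0.486]
wrist_force: [0.5, 0.2, -0.6]
width: 0.398
t: 18.33
eef_pos: [0.5616, 0.2586, 0.1155]
eef_rot: [0.486, 0.514, -0.514, -0.486]
wrist_force: [0.8, -1.7, 0.8]
width: 0.399
t: 18.5
eef_pos: [0.5616, 0.2587, 0.1154]
eef_rot: [-0.486, -0.514, 0.514, 0.486]
wrist_force: [0.1, -2.2, 2.4]
width: 0.405
```

```bash
python3 -m crank '[0,1,0,0,0,0,0,1,0,0,0,0]'
python3 -m crank '[0,1,0,0,0,0,0,1,0,0,0,0]'
```

```text
t: 18.67
eef_pos: [0.5616, 0.259, 0.1154]
eef_rot: [-0.486, -0.513, 0.514, 0.486]
wrist_force: [-0.1, -4.0, 3.5]
width: 0.402
t: 18.83
eef_pos: [0.5615, 0.2593, 0.1153]
eef_rot: [-0.486, -0.513, 0.514, 0.486]
wrist_force: [-0.7, -6.2, 3.1]
width: 0.397
```

It holds against 6.2 N, at the expected place and 12 mm short of the hard stop. I'll back off, lift and check.

```bash
python3 -m crank '[0,-6,0,0,0,0,0,-14,0,0,0,0,0,-14,0,0,0,0,0,-14,40,0,0,0,0,-14,80,0,0,0,0,-14,120,0,0,0,0,-14,140,0,0,0,0,-14,140,0,0,0]'
python3 - <<'E'
from plant import state, viewer
from h import *
s=state();print(s['eef_pos'],s['wrist_force'])
f=viewer.grab_frame('wrist');cv2.imwrite('pics/w14.png',f['img'][:,:,::-1])
W=cloud(f);x,y,z=W[...,0],W[...,1],W[...,2]
m=(z>.125)&(z<.15)&(x>.5)&(x<.62)
k,l,st,ce=cv2.connectedComponentsWithStats(m.astype(np.uint8))
for i in range(1,k):
    if st[i][4]>30:
        p=W[l==i];print(ce[i],p.mean(0).round(4),len(p))
E
python3 -m crank '[-40,0,0,0,0,0,-80,0,0,0,0,0,-120,30,0,0,0,0,-150,60,0,0,0,0,-150,90,0,0,0,0,-150,120,0,0,0,0,-150,120,0,0,0,0]'
python3 - <<'E'
from plant import state, viewer
from h import *
g=viewer.grab_frame('top');f=viewer.grab_frame('side')
cv2.imwrite('pics/t15.png',np.hstack([cv2.resize(g['img'][120:270,140:380,::-1],(400,250),interpolation=2),cv2.resize(f['img'][130:330,230:400,::-1],(400,470),interpolation=2)[:250]]))
cv2.imwrite('pics/s15.png',f['img'][:,:,::-1])
E
```

```text
t: 19.5
eef_pos: [0.5644, 0.2491, 0.2617]
eef_rot: [0.486, 0.518, -0.51, -0.485]
wrist_force: [0.9, 0.7, 0.5]
width: 0.395
[0.56444688 0.24905108 0.26168297] [0.92958767 0.66076289 0.53385055]
[ 97.22306202 196.17267442] [0.5687 0.1016 0.138 ] 5160
[282.75423729 194.74011299] [0.5599 0.2463 0.1362] 708
t: 20.13
eef_pos: [0.4073, 0.3745, 0.2535]
eef_rot: [0.481, 0.517, -0.516, -0.484]
wrist_force: [0.0, -0.0, -1.0]
width: 0.401
```

View pics/w14.png

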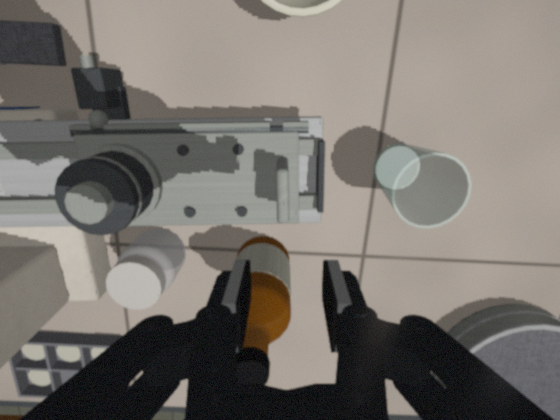

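View pics/t15.png

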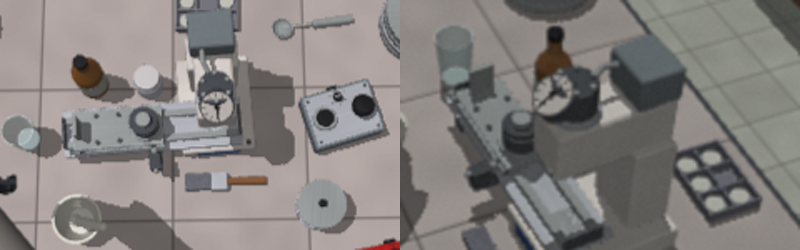

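View pics/s15.png

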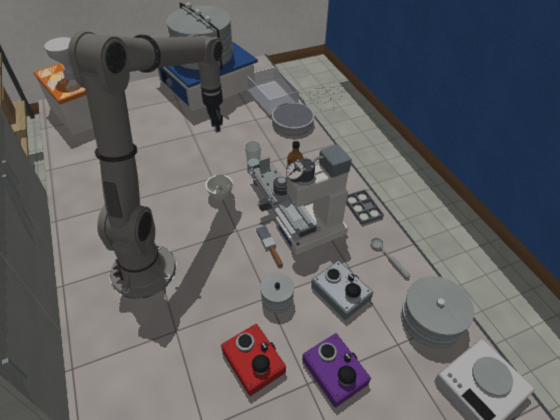

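The lug moved 160.5–161 mm between the two detents (expected 160). The gauge is at rest, the other items stand where they were and the gripper is free, so I'm handing in.

```bash
python3 -c "
from plant import close_job,state;print(state()['t'],state()['wrist_force']);print(close_job())"
```

```text
20.2333 [-1.42329937 -0.93235594 -0.16259881]
the job is handed in; nothing more can be done
None
```

The pellet is pressed and the carrier is back in the loading detent; I handed the job in at about 20 s.

- **Pressing detent:** I pushed the carrier in by its lug until it clicked under the ram. The notch lined up with the plunger ball, and the carrier held against 6.6 N.
- **Jog button:** I held the grey console's jog button fully down for about 4.6 s with roughly 20 N. The ram came down on the die. At about 3.9 s the gauge needle had turned about 60–65° by eye, well short of the limit mark. I did not touch the stop button.
- **Release:** The ram was up and the gauge back at rest before I moved the carrier.
- **Loading detent:** I pushed the carrier out until it clicked. It held against 6.2 N, and the lug had moved 160.5–161 mm between the detents (160 expected).

The last pictures show everything else standing where it was and the gripper free. No check failed. The side and top cameras disagreed by 5–8 mm on the jog button's position, so I used a closer wrist-camera measurement for the press.

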